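# Shut the caster assembly fixture

### The job

Using only the fingertips or the outside of the fingers, gripping and lifting nothing, push the fixture's orange-fronted slide fully home with the caster still standing in it, and then push the open yellow-framed guard over from its outside, all the way down until it is shut. Touch only the outer sides of the slide and the guard, not the caster or their inner sides, and leave the other things on the bench where they are.

Things in the scene. Friction and masses are not known exactly. Their poses are not given: they have to be found in the camera images.
- fixture: Fixture bolted to the table. Origin on the table; x: the way the slide goes home (roughly away from the robot), y left, z up. Dark base plate x -190 to 100, y -95 to 95, 12 high. Grey housing, open at front and top: side walls x -60 to 80, y 64 to 72 and -72 to -64, tops at z 95; back wall x 72 to 80, top z 52.
- slide (a joint): How far the slide stands out towards the robot (fixture -x), in m: 0 is fully home against a hard stop, 0.095 fully out; starts 0.05 to 0.07. Stiff by friction (about 2.5 N to push), stays where it is left.
- slide_push (a point): Centre of the front face of the slide's orange push plate, axes as the fixture's. Plate 116 wide (y), 10 thick, from 16 to 88 above the table; this point is 55 up and, when home, at fixture x -75, y 0. Push it to fixture +x. Behind it a deck (top 22 above the table) carries the loose caster, its axis 46 to 67 behind this face.
- slide_nest (a point): Centre of the nest's floor on the slide, axes as the fixture's. The nest is 79 (x) by 60 (y) with lips 6 high; the caster's plate stands in it with up to 11 play to either side along x.
- guard (a joint): Opening angle of the guard in rad: 0 is shut, lying flat on the housing (hard stop); pi/2 is upright; starts 1.5 to 1.85; at most 1.9. The hinge is stiff (about 0.32 N m) and holds the guard wherever it is left, so it must be pushed the whole way.
- guard_hinge (a point): Middle of the guard's hinge line, at fixture x 0, y 72, z 98; the line runs along fixture x. The point's x is along the line; its y and z turn with the guard and equal the fixture's when shut. The guard lies along the point's -y; its outer face looks to the point's +z (to the left, fixture +y, when upright; up when shut).
- guard_outer (a point): Point on the guard's outer face, mid-length, 90 from the hinge line, axes as guard_hinge. Guard: clear panel in a flat yellow frame, 6 thick, 170 long (fixture x -85 to 85), 146 from hinge line to free edge; shut, its underside is 98 and its top 104 above the table. A lip 12 deep under its front end drops in front of the closed slide.
- guard_lining: Thin clear lining on the inside of the guard (125 x 95 x 2), facing the caster when shut; origin on the hinge line. Not to be touched.
- slide_lining: Thin plate on the inner (caster) side of the orange push plate, 80 wide x 55 high x 2; origin as the fixture's when the slide is home. Not to be touched.
- caster: Steel swivel caster standing wheel-up on its round plate (plate 56 across, 61 high overall), origin at the centre of the plate's underside, z up. White wheel. Stands loose in the slide's nest, at any yaw, its top 83 above the table; rides home with the slide. Must not be touched or lifted.
- caster_b: Steel swivel caster standing wheel-up on its round plate (plate 56 across, 61 high overall), origin at the centre of the plate's underside, z up. Black wheel. Stands on the table to the right of the fixture. Bystander: leave it.
- caster_c: Steel swivel caster standing wheel-up on its round plate (plate 56 across, 61 high overall), origin at the centre of the plate's underside, z up. White wheel. Stands on the table beyond the fixture. Bystander: leave it.
- bin_blue: Blue plastic bin of brackets, open-topped, 150 (x) x 110 (y) x 70 high, origin under its centre, stands loose on the table. Bystander: leave it.
- bin_yellow: Yellow plastic bin of bolts, open-topped, 150 (x) x 110 (y) x 70 high, origin under its centre, stands loose on the table. Bystander: leave it.
- carton: Cardboard tray of white wheels, open-topped, 150 (x) x 110 (y) x 70 high, origin under its centre, stands loose on the table. Bystander: leave it.
- cup: Clear plastic cup, 74 across, 75 high, origin under its centre. Bystander: leave it.
- driver: Screwdriver with a red handle, about 200 long, lying on the table along its x. Bystander: leave it.
Things that resemble listed ones, but are neither listed nor needed, are in the scene too. What is shaped like the caster but blue is not meant.

How it is judged:
By the outcome, as a careful person would: the job done as asked, in the order asked, and still so for the second after the job is handed in, with the robot touching nothing.
It also fails if it takes over 48 s, if anything falls off the work surface, if the arm or the gripper's body presses on something with over 40 N, if the wrist force passes 120 N, or if a joint passes its speed limit or range.

### The arm

A 6-joint arm with a two-finger parallel gripper is mounted at the origin on the work surface. World frame = base frame: x ahead of the robot, y to its left, z up, the work surface at z = 0. Lengths are in m, angles in rad, forces in N, time in s.
With the tool pointing down it reaches from about 0.275 to 0.75 m from the base axis. Payload 10.2 kg.
Tool frame: the origin (TCP) lies midway between the tips of the shut fingers; the grasp point (between the pads) lies 19 mm behind it; z points along the fingers, y is the line along which they close (so a half turn about z gives the same grasp; the last joint's range is limited). The gripper opens to 88 mm and grips with 3 to 60 N. Pads are 18 mm wide; open, the fingers measure 123 mm over their backs; the gripper's body (75 mm by 187 mm) begins 45 mm behind the grasp point.
Start: joints at [-1.523, 0.313, 1.498, -0, 1.331, -0.223], TCP at [0.14, -0.506, 0.239] pointing down, gripper open.
Joint ranges: [-2.94, 2.94], [-0.97, 2.17], [0.19, 2.56], [-1.23, 4.37], [0.02, 3.11], [-2.88, 2.88]. Speed limits (rad/s): [2.39, 2.39, 3.01, 3.14, 3.14, 3.14].

### API

Orientations are given as a rotation vector (axis times angle).
In Python, from cell import bot gives the robot as it stands. Calls block until the motion is done:
- bot.reach(position, orientation): joint-space move of the TCP to a pose.
- bot.move_linear(position, ori=None, vel=0.15, guard=None): straight line of the TCP; ori=None keeps the orientation; vel is the mean speed in m/s. With guard (N) it stops when the force on the tool has changed by that much, and returns True; else False.
- bot.goto_joints(angles): joint-space move.
- bot.grip(opening, grasp_force=None): opening from 0.0 (shut) to 1.0 (fully open); grasp_force is the grip in N (None keeps the last); returns when the fingers have stopped.
- bot.pause(seconds).
- bot.inverse_kinematics(position, orientation): joint angles nearest the present ones, or None.
- bot.sense(): the state.
- bot.get_image(name): name is "scene" or "top" or "wrist"; returns a dict with "img" (400x640x3 uint8, red, green, blue), "fx", "fy", "cx", "cy" (pixels), "R" (3x3) and "t" (3): a world point X has camera coordinates R X + t; the wrist camera has in their place "hand_eye" (4x4, takes a point from camera to tool coordinates, whose origin is the TCP and whose axes are the flange's). Camera axes: x right, y down, z forward; pixel columns grow to the right and rows downward; lengths in m; the calibration is good to about 2 mm. A picture is of the moment at which its call begins: read the wrist's pose just before it. There is no depth.
A pose or a line that the arm cannot do raises bot.PlanningError and nothing moves.
- bot.sign_off(): hands the job in; it is judged then, once.
The state is a dict: "time": time; "joint_positions": joint angles; "joint_vel": joint speeds; "joint_efforts": joint torques, N m; "ee_pos": TCP position; "ee_rot": TCP orientation; "wrist_force": force on the tool from outside, world axes, zero at the start; "ft_torque": the same for the moment, N m; "gripper_width": opening from 0.0 (shut) to 1.0 (fully open); "gripper_force": force on a finger pad.
Only numpy, scipy, OpenCV 4.12 (cv2) and the standard library are available. Lean on these libraries where they do the work, as an engineer would, in place of code of your own. Each camera call takes 0.05 s, during which the arm holds its last target. There are 200 camera calls.

## Working session

There is one attempt and no reset: what is moved stays moved. The work goes in short steps, each a Python script; the robot and the scene stay as the last script left them, time stands still between calls to the robot, and variables do not carry over. Pictures are saved under pics/ and viewed, at most 10 in all, crops included, and the job is handed in when it is done.

```bash
mkdir -p pics; ls
python3 - <<'E'
from cell import bot
import cv2,pickle
d={}
for n in("scene","top"):
    r=bot.get_image(n);d[n]=r;cv2.imwrite(f"pics/{n}0.png",r["img"][:,:,::-1])
    print(n,r["fx"],r["fy"],r["cx"],r["cy"],r["R"],r["t"])
pickle.dump(d,open("im0.pkl","wb"))
s=bot.sense();print(s["time"],s["ee_pos"],s["ee_rot"])
E
```

```text
pics
scene 514.0181249518339 514.0181249518339 316.7589717781999 196.77086551853702 [[-0.87323647  0.48706221 -0.01511487]
 [ 0.32747441  0.56358268 -0.7583766 ]
 [-0.36085811 -0.66719185 -0.65164136]] [ 0.50258723 -0.07877233  1.80404823]
top 407.9466581512782 407.9466581512782 320.5956990706501 201.31372690407184 [[ 0.02643961 -0.99958983 -0.01100523]
 [-0.99196234 -0.02487194 -0.12406488]
 [ 0.12374028  0.014197   -0.99221308]] [-0.04266349  0.54747184  1.33398651]
0.1 [ 0.1404183  -0.50564511  0.2382254 ] [-3.11168041e+00 -4.23967595e-01 -1.27477224e-04]
```

View pics/top0.png

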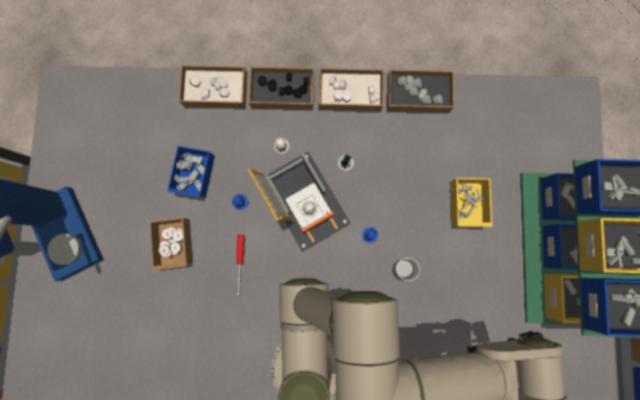

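View pics/scene0.png

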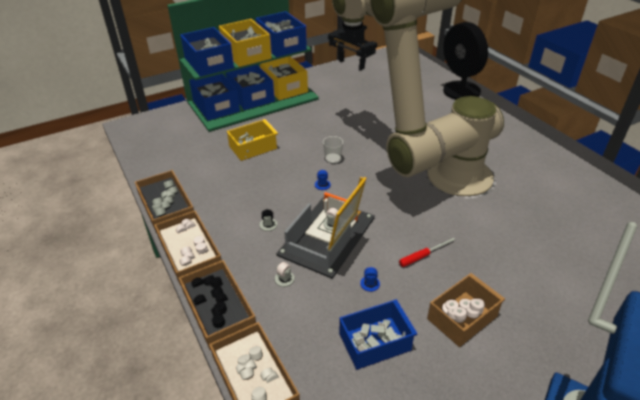

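The top view shows the fixture at about (305,205) and the guard edge-on at (268,195). The orange plate is near (318,218), with the white-wheel caster behind it at (309,208). Things that could be mistaken for the targets:
- **Casters:** white caster_c (281,145), black caster_b (346,161), and two blue lookalikes at (240,201) and (370,235).
- **Yellow:** the yellow bin (472,203) against the guard frame.
- **Orange/red:** the screwdriver (240,250) against the orange plate.

I'll check the choice in a close crop.

Run:
```python
import cv2,pickle,numpy as np
d=pickle.load(open("im0.pkl","rb"))
a=d["top"]["img"][135:260,225:385,::-1];b=d["scene"]["img"][170:290,260:390,::-1]
a=cv2.resize(a,None,fx=5,fy=5,interpolation=cv2.INTER_CUBIC)[:600]
cv2.imwrite("pics/topc.png",a)
cv2.imwrite("pics/scc.png",cv2.resize(b,None,fx=5,fy=5,interpolation=cv2.INTER_CUBIC))
```

```text
(no output)
```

View pics/topc.png

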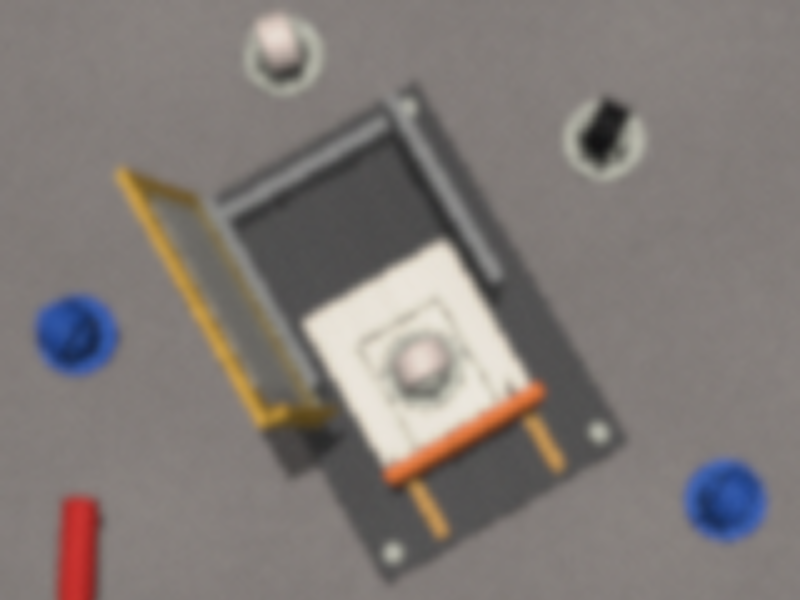

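View pics/scc.png

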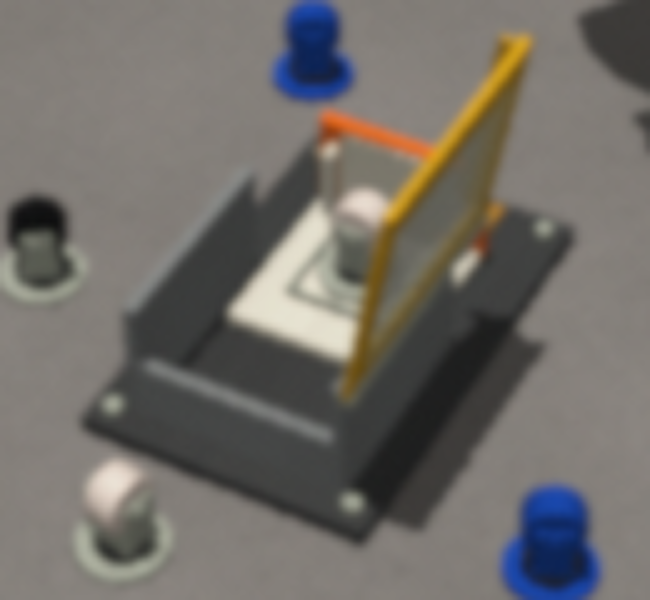

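The crop confirms the target: the slide carries the white-wheel caster at crop (422,360). The orange plate top runs (390,477)–(540,392). The base corners are (625,437), (388,582) and (413,82). The guard's free edge runs (125,172)–(262,418), so it leans outward past upright.

```bash
cat > h.py <<'E'
import numpy as np,pickle
d=pickle.load(open("im0.pkl","rb"))
def ray(n,uv):
    c=d[n];R=np.array(c["R"]);t=np.array(c["t"])
    return -R.T@t, R.T@np.array([(uv[0]-c["cx"])/c["fx"],(uv[1]-c["cy"])/c["fy"],1])
def plane(n,uv,z):
    o,v=ray(n,uv);return o+v*(z-o[2])/v[2]
def tri(a,b):
    A=[];y=[]
    for n,uv in(("top",a),("scene",b)):
        o,v=ray(n,uv);v=v/np.linalg.norm(v);P=np.eye(3)-np.outer(v,v);A.append(P);y.append(P@o)
    x,_,_,_=np.linalg.lstsq(np.vstack(A),np.hstack(y),rcond=None);return x
T=lambda x,y:(225+(x+.5)/5-.5,135+(y+.5)/5-.5)
S=lambda x,y:(260+(x+.5)/5-.5,170+(y+.5)/5-.5)
E
python3 - <<'E'
from h import *
np.set_printoptions(precision=4,suppress=True)
W=[];F=[]
for n,uv,f in[("top",T(625,437),(-190,-95,12)),("top",T(388,582),(-190,95,12)),("top",T(413,82),(100,-95,12)),
  ("scene",S(85,420),(100,-95,12)),("scene",S(363,537),(100,95,12)),("scene",S(575,232),(-190,95,12)),
  ("top",T(503,280),(-60,-72,95)),("top",T(390,93),(80,-72,95)),("scene",S(128,312),(80,-72,95)),("scene",S(252,178),(-60,-72,95))]:
    W.append(plane(n,uv,f[2]/1000)[:2]);F.append(np.array(f[:2])/1000)
W=np.array(W);F=np.array(F)
Fc=F-F.mean(0);Wc=W-W.mean(0)
th=np.arctan2((Fc[:,0]*Wc[:,1]-Fc[:,1]*Wc[:,0]).sum(),(Fc*Wc).sum())
R=np.array([[np.cos(th),-np.sin(th)],[np.sin(th),np.cos(th)]]);o=W.mean(0)-R@F.mean(0)
print("yaw",th,"o",o);print((W-(F@R.T+o))*1000)
fx=lambda p:np.r_[R.T@(p[:2]-o),p[2]]*1000
for q in[(390,477),(540,392)]:print("plate top",fx(plane("top",T(*q),.088)))
print("plate tri R",fx(tri(T(543,388),S(328,118))))
a=tri(T(125,172),S(393,215));b=tri(T(262,418),S(522,42));print("edge",fx(a),fx(b))
for q in[(422,360)]:print("caster",fx(plane("top",T(*q),.08)))
for nm,q in[("blueL",(77,333)),("blueR",(725,500)),("c",(283,60)),("b",(604,140)),("driver",(78,497))]:p=plane("top",T(*q),.02);print(nm,p,fx(p))
pickle.dump((th,o),open("fix.pkl","wb"))
E
```

```text
yaw 0.5566253964947425 o [0.5933 0.0551]
[[ 0.8928 -2.2829]
 [-0.2981 -6.3395]
 [-2.9889 -4.5382]
 [-0.8587  2.7947]
 [ 2.985   0.1599]
 [ 5.3102  3.7984]
 [-4.6023 -5.5912]
 [-2.3709 -3.0212]
 [-0.4243  3.2559]
 [ 2.3553 11.7641]]
plate top [-138.9954   51.802    88.    ]
plate top [-140.5853  -58.491    88.    ]
plate tri R [-139.3648  -60.4458   78.2174]
edge [ 78.3634  94.5747 237.9216] [-83.9733  94.3526 235.8585]
caster [-83.4366  -3.7836  80.    ]
blueL [0.5436 0.2452 0.02  ] [ 58.2519 187.6125  20.    ]
blueR [ 0.4419 -0.1954  0.02  ] [-260.8676 -132.7168   20.    ]
c [0.7368 0.1125 0.02  ] [152.1529 -27.0958  20.    ]
b [ 0.6858 -0.1098  0.02  ] [  -8.5465 -188.8929   20.    ]
driver [0.4327 0.2389 0.02  ] [-39.3209 240.8611  20.    ]
```

Fixture fitted: yaw 0.557, slide about 63 mm out, guard about 1.73 rad. I'll push the slide with shut fingers tilted forward, which keeps the gripper body clear of the guard and caster.

```bash
cat > g.py <<'E'
import numpy as np,pickle
from scipy.spatial.transform import Rotation as Ro
th,o=pickle.load(open("fix.pkl","rb"))
Rz=Ro.from_euler("z",th)
def P(x,y,z): return Rz.apply(np.array([x,y,z])/1000)+np.r_[o,0]
def ori(zt,yt):
    z=np.array(zt,float);z/=np.linalg.norm(z);y=np.array(yt,float)
    return (Rz*Ro.from_matrix(np.c_[np.cross(y,z),y,z])).as_rotvec()
E
cat > s1.py <<'E'
from g import *
from cell import bot
for tilt in(35,25,15):
  for s in(1,-1):
    t=np.radians(tilt);O=ori((np.sin(t),0,-np.cos(t)),(0,s,0))
    qs=[bot.inverse_kinematics(P(*p),O) for p in((-200,0,220),(-200,0,55),(-80,0,55))]
    print(tilt,s,[None if q is None else np.round(q,2) for q in qs])
for s in(1,-1):
    O=ori((0,0,-1),(s,0,0))
    print(s,[None if q is None else np.round(q,2) for q in(bot.inverse_kinematics(P(*p),O) for p in((0,150,330),(0,150,195),(0,-30,100)))])
E
python3 s1.py
```

```text
35 1 [None, array([-0.76,  0.31,  2.29,  1.08,  0.68,  2.48]), array([-0.44,  0.44,  2.06,  1.1 ,  0.57,  2.78])]
35 -1 [array([-0.76, -0.07,  2.11,  0.7 ,  1.04, -0.09]), array([-0.76,  0.31,  2.29,  1.08,  0.68, -0.66]), array([-0.44,  0.44,  2.06,  1.1 ,  0.57, -0.36])]
25 1 [None, None, None]
25 -1 [array([-0.64, -0.04,  2.02,  0.47,  1.04,  0.15]), array([-0.64,  0.29,  2.21,  0.76,  0.61, -0.25]), array([-0.37,  0.43,  1.97,  0.67,  0.57,  0.1 ])]
15 1 [array([-0.54,  0.01,  1.93,  0.26,  1.09, -2.77]), None, array([-0.29,  0.46,  1.87,  0.32,  0.67, -2.66])]
15 -1 [array([-0.54,  0.01,  1.93,  0.26,  1.09,  0.37]), array([-0.54,  0.3 ,  2.13,  0.4 ,  0.63,  0.16]), array([-0.29,  0.46,  1.87,  0.32,  0.67,  0.48])]
1 [array([ 0.13,  0.31,  1.26, -0.  ,  1.57, -0.43]), array([ 0.13,  0.39,  1.5 , -0.  ,  1.25, -0.43]), array([-0.14,  0.63,  1.39, -0.  ,  1.12, -0.7 ])]
-1 [array([ 0.13,  0.31,  1.26, -0.  ,  1.57,  2.71]), array([ 0.13,  0.39,  1.5 , -0.  ,  1.25,  2.71]), array([-0.14,  0.63,  1.39, -0.  ,  1.12,  2.44])]
```

```bash
cat > s2.py <<'E'
from g import *
from cell import bot
import cv2
t=np.radians(35);O=ori((np.sin(t),0,-np.cos(t)),(0,-1,0))
bot.grip(0.0)
bot.reach(P(-200,0,220),O)
bot.move_linear(P(-200,0,55),vel=.2)
f0=np.array(bot.sense()["wrist_force"])
print(bot.move_linear(P(-100,0,55),vel=.06,guard=15))
s=bot.sense();print((Rz.inv().apply(s["ee_pos"]-np.r_[o,0])*1000).round(1),Rz.inv().apply(s["wrist_force"]-f0).round(1))
print(bot.move_linear(P(-68,0,55),vel=.025,guard=15))
s=bot.sense();print((Rz.inv().apply(s["ee_pos"]-np.r_[o,0])*1000).round(1),Rz.inv().apply(s["wrist_force"]-f0).round(1),s["time"])
r=bot.get_image("top");a=r["img"][135:260,225:385,::-1]
r2=bot.get_image("scene");b=r2["img"][150:275,260:420,::-1]
z=lambda i:cv2.resize(i,(400,312),interpolation=cv2.INTER_CUBIC)
cv2.imwrite("pics/slide.png",np.hstack([z(a),z(b)]))
E
python3 s2.py
```

```text
False
[-100.1   -0.    55. ] [-1.5 -0.2  0.5]
True
[-85.4  -0.   54.5] [-13.2   0.2   8.4] 6.825
```

View pics/slide.png

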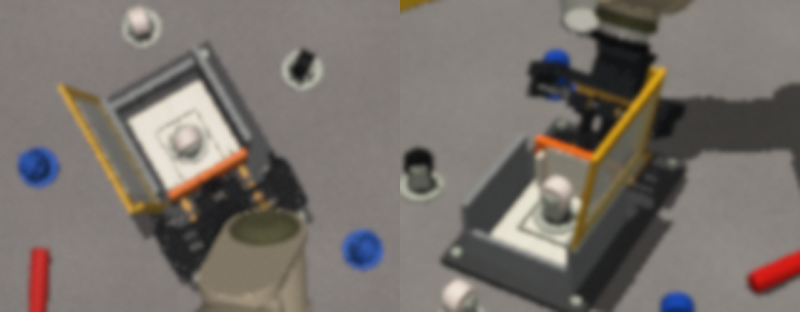

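The picture shows the slide in the housing with the caster still upright in its nest at (187,140) in the left panel. The stop force was about 13 N, within 3 mm of where home was expected. I'll press once more to confirm the stop, then retreat and move to the guard's outer side.

```bash
cat > s3.py <<'E'
from g import *
from cell import bot
import cv2
def fp(): 
    s=bot.sense();return (Rz.inv().apply(s["ee_pos"]-np.r_[o,0])*1000).round(1),Rz.inv().apply(s["wrist_force"]).round(1),round(s["time"],1)
print(bot.move_linear(P(-70,0,55),vel=.02,guard=15),*fp())
bot.move_linear(P(-150,0,60),vel=.15)
bot.move_linear(P(-190,0,330),vel=.25)
O=ori((0,0,-1),(1,0,0))
bot.reach(P(0,165,330),O)
bot.move_linear(P(0,165,198),vel=.2)
print(fp())
r=bot.get_image("top");a=r["img"][135:260,225:385,::-1]
r2=bot.get_image("scene");b=r2["img"][150:275,260:420,::-1]
z=lambda i:cv2.resize(i,(400,312),interpolation=cv2.INTER_CUBIC)
cv2.imwrite("pics/pre.png",np.hstack([z(a),z(b)]))
E
python3 s3.py
```

```text
True [-85.4  -0.1  54.3] [-11.7   1.5   9.5] 7.2
(array([  0.2, 164.3, 199.3]), array([ 0.1, -0.5,  0.5]), 10.9)
```

View pics/pre.png

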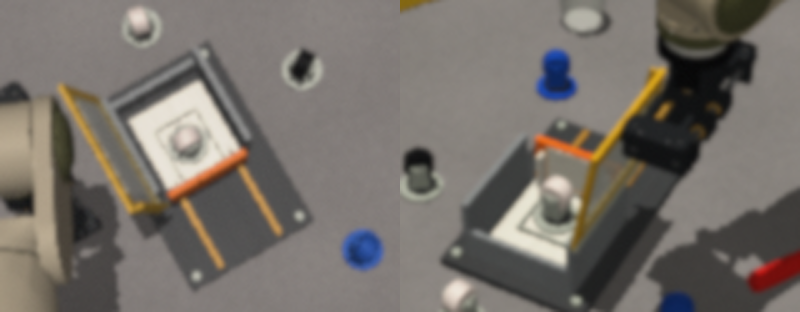

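Both views show the slide in, the caster upright, and the gripper clear outside the guard. I'll check the plate position numerically, then sweep the guard over.

```bash
cat > s4.py <<'E'
from g import *
from cell import bot
import cv2,h
fp=lambda p:(Rz.inv().apply(p-np.r_[o,0])*1000).round(1)
r=bot.get_image("top")["img"];hs=cv2.cvtColor(r,cv2.COLOR_RGB2HSV)
m=cv2.inRange(hs,(4,150,150),(13,255,255));m[:,:285]=0;m[:,335:]=0;m[:185]=0;m[230:]=0
v,u=np.nonzero(m);print("plate",len(u),fp(h.plane("top",(u.mean(),v.mean()),.088)))
r=h.d["top"]["img"];hs=cv2.cvtColor(r,cv2.COLOR_RGB2HSV)
m=cv2.inRange(hs,(4,150,150),(13,255,255));m[:,:285]=0;m[:,335:]=0;m[:185]=0;m[235:]=0
v,u=np.nonzero(m);print("before",len(u),fp(h.plane("top",(u.mean(),v.mean()),.088)))
def st():
    s=bot.sense();return fp(s["ee_pos"]),Rz.inv().apply(s["wrist_force"]).round(1),round(s["time"],1)
def tgt(deg,r=98,push=0):
    t=np.radians(deg);s,c=np.sin(t),np.cos(t);k=6+9*s-push
    return P(0,72-r*c+k*s,98+r*s+k*c)
print(bot.move_linear(tgt(90),vel=.06,guard=30),*st())
for a in(80,70,60,50,40,30,20,10):
    hit=bot.move_linear(tgt(a),vel=.08,guard=30)
    print(a,hit,*st())
    if hit:break
E
python3 s4.py
```

```text
plate 78 [-76.5  -3.2  88. ]
before 81 [-140.1   -3.5   88. ]
False [-1.000e-01  8.700e+01  1.958e+02] [-0.7 -1.2 -0.5] 12.5
80 False [ -0.   69.1 197.1] [-0.7  0.3  0. ] 12.9
70 False [ -0.   51.5 195. ] [0.2 0.7 0.5] 13.2
60 False [-1.000e-01  3.430e+01  1.896e+02] [ 0.3  1.3 -0.5] 13.6
50 False [-1.00e-01  1.83e+01  1.81e+02] [0.4 0.8 0.4] 14.0
40 False [ -0.2   4.  169.6] [ 0.6  0.  -0.5] 14.4
30 False [ -0.2  -7.9 155.6] [ 1.6 -0.1  0.1] 14.8
20 False [ -0.2 -17.2 139.5] [0.  0.1 0.4] 15.1
10 False [ -0.2 -23.2 121.8] [ 0.1 -0.4 -0.5] 15.5
```

The forces are far lower than the roughly 3 N I expected, so I'm looking before going on.

Run:
```python
from cell import bot
import cv2,numpy as np
b=bot.get_image("scene")["img"][140:280,250:430,::-1];a=bot.get_image("top")["img"][120:260,225:385,::-1]
z=lambda i:cv2.resize(i,(400,330),interpolation=cv2.INTER_CUBIC)
cv2.imwrite("pics/g1.png",np.hstack([z(a),z(b)]))
```

```text
(no output)
```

View pics/g1.png

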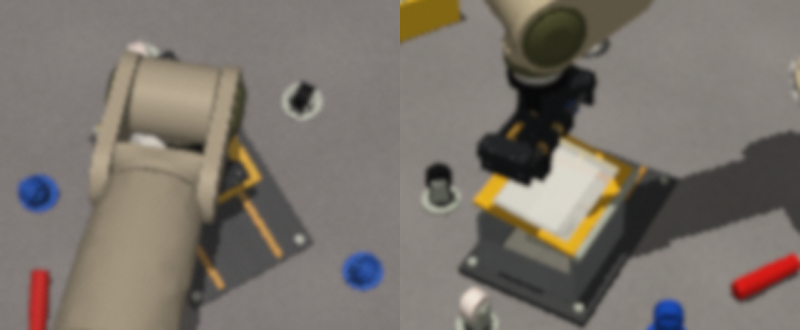

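The guard has followed the fingers and is nearly flat on the housing (right panel around (555,190)). Next I press it down to the stop and retreat.

```bash
cat > s5.py <<'E'
from g import *
from cell import bot
import cv2
fp=lambda p:(Rz.inv().apply(p-np.r_[o,0])*1000).round(1)
def st():
    s=bot.sense();return fp(s["ee_pos"]),Rz.inv().apply(s["wrist_force"]).round(1),round(s["time"],1)
for z in(112,92):
    hit=bot.move_linear(P(0,-26,z),vel=.03,guard=20);print(z,hit,*st())
    if hit:break
bot.move_linear(P(0,-26,250),vel=.15)
bot.reach(P(-60,-330,300),ori((0,0,-1),(1,0,0)))
b=bot.get_image("scene")["img"][140:280,250:430,::-1];a=bot.get_image("top")["img"][120:260,225:385,::-1]
z=lambda i:cv2.resize(i,(400,330),interpolation=cv2.INTER_CUBIC)
cv2.imwrite("pics/g2.png",np.hstack([z(a),z(b)]));print(st())
E
python3 s5.py
```

```text
112 False [-1.000e-01 -2.600e+01  1.118e+02] [ 0.5 -0.  -1.3] 16.1
92 True [  0.3 -26.4 104.4] [-2.1  2.4  8.2] 16.5
(array([ -59. , -328.9,  300.5]), array([0.3, 0.2, 0.4]), 19.0)
```

View pics/g2.png

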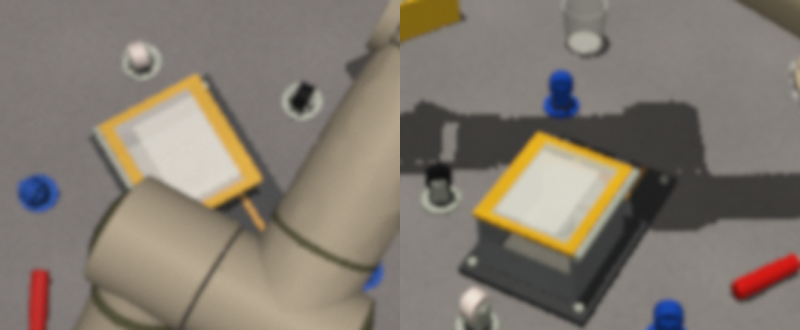

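The guard lies flat on the housing in both views. Contact stopped at z 104.4 mm, against a nominal 104 mm when shut. The bystanders visible in these crops are where they were and the robot is clear, so I'm handing in.

```bash
python3 -c "
from cell import bot
print(bot.sign_off())"
```

```text
the job is handed in; nothing more can be done
None
```

I pushed the slide home against its stop with the caster still standing in it, then pushed the guard shut from its outside; the job was handed in at about 19 s, with the robot clear.

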